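Take the lamp module out of its bayonet and store it

TASK

Take the lamp module out of the sloping socket of the lamphouse: turn it anticlockwise (seen from its grip) until its bar lines up with the two notches in the cover plate while it is still fully down in the socket, then draw it straight out. Stand it upright on the floor of the storage lane, in the free place over the thin dark disc, setting it down rather than dropping it, and let go. Leave the two spare modules and the loose things (bottles, jar, beaker, screwdriver) as they stand.

Things in the scene. Friction and masses are not known exactly. Their poses are not given: they have to be found in the camera images.
- lamp: Lamp module in the socket, 0.18 kg. Origin: centre of its flat foot; z: its axis, towards the grip. Aluminium shaft 40 mm diameter, z 0 to 46; two lugs along +x and -x, 62 mm tip to tip, 10 wide, z 40 to 46; black cap 38 diameter to z 56; grip bar 44 long (along x, in line with the lugs), 12 thick (y), z 56 to 88 (top). Starts fully down, locked, bar 50 to 80 degrees short of the notches.
- socket: Fixed bayonet socket, leaning 28 degrees to the lamphouse's front. Origin: centre of the bore's floor, where the lamp's foot stands; z: its axis, outwards. Bore 43 mm diameter, 100 mm square cover plate with outer face at z 53. Turning the lamp anticlockwise about +z ends at a stop, bar within 3 degrees of x; then it comes out along +z, clear after 55 mm.
- notch (a point): One of the two notches in the cover plate through which the lugs come out: on the plate's outer face, 28 mm from the axis along the socket's +x (the other faces it, along -x). Each is 15 mm wide and reaches 35 mm from the axis.
- lamphouse: The fixed lamphouse: white base 200 x 130 mm, the sloping socket in front (-x), black finned housing 125 mm high behind it. Origin on the table under the socket, z up; x runs from 70 mm in front (-x) to 136 mm behind (+x), y +-65 mm.
- lane: The fixed aluminium storage lane, a low channel long in its y: 310 mm long, 66 mm wide outside, 58 mm inside, floor 4 mm thick, side walls 18 mm high. Origin at the table under its centre, z up. It has three places, at y -95, 0 and +95 mm; two hold spare modules, one is free.
- disc: Thin flat dark disc, 44 mm diameter, 0.8 mm thick, stuck to the lane's floor at the free place (the lamp stands on the lane's floor there, the disc has no effect). Origin at the centre of its underside, on the lane's floor.
- spare_a: A spare module standing upright in the lane, the same shape as the lamp; origin at the centre of its foot.
- spare_b: The other spare module standing upright in the lane, the same shape; origin at the centre of its foot.
- oil_bottle: Bystander: small amber bottle beside the lamphouse, 32 mm diameter, 70 mm high, origin under its centre.
- objective_can: Bystander: clear jar with metal cap, 42 mm diameter, 60 mm high, origin under its centre.
- beaker: Bystander: glass beaker, 68 mm diameter, 90 mm high, origin under its centre.
- wash_bottle: Bystander: white bottle, 64 mm diameter, 160 mm high, origin under its centre.
- screwdriver: Bystander: screwdriver lying on the table, 150 mm long, origin under its middle.

How it is judged (in metres and radians):
On the way, in this order (a step that is already met when the one before it is completed fails the run):
1. the lamp is turned so that its bar lines up with the notches (within 8 degrees), still fully down in the socket (within 5 mm) (angle between the x axis of lamp and the x axis of socket, either way round below 0.14 rad and z of lamp in the frame of socket below 0.005 m and distance between lamp and socket below 0.008 m), for 0.1 s.
2. the lamp is drawn out: its foot is at least 55 mm up the socket's axis (z of lamp in the frame of socket above 0.055 m), for 0.05 s.
3. the lamp stands upright on the lane's floor in the free place, still held by the fingers (horizontal distance between lamp and disc below 0.02 m and angle between lamp's own z axis and vertical below 0.09 rad and z of lamp in the frame of disc below 0.004 m and contact force between the fingers and lamp above 0.5 N), for 0.1 s.
At the end, for the whole second after the job is handed in: The lamp stands upright (within 5 degrees) and at rest on the lane's floor (foot within 4 mm of it) in the free place, its axis within 20 mm of the disc's centre, released; both spare modules still stand upright (within 5 degrees) (horizontal distance between lamp and disc below 0.02 m and angle between each of lamp, spare_a, spare_b's own z axis and vertical below 0.09 rad and z of lamp in the frame of disc below 0.004 m and linear speed of lamp below 0.02 m/s); the robot touches nothing.
It fails at once if a spare module is shifted by more than 25 mm or tipped by more than 20 degrees (distance of any of spare_a, spare_b from where it was at the start of the episode above 0.025 m or angle between any of spare_a, spare_b's own z axis and vertical above 0.35 rad).
It fails at once if a bottle, the jar, the beaker or the screwdriver is shifted by more than 30 mm (distance of any of oil_bottle, objective_can, beaker, wash_bottle, screwdriver from where it was at the start of the episode above 0.03 m).
It also fails if it takes over 53 s, if anything falls off the work surface, if the arm or the gripper's body presses on something with over 40 N, if the wrist force passes 120 N, or if a joint passes its speed limit or range.

ROBOT

A 6-joint arm with a two-finger parallel gripper is mounted at the origin on the work surface. World frame = base frame: x ahead of the robot, y to its left, z up, the work surface at z = 0. Lengths are in m, angles in degrees, forces in N, time in s.
With the tool pointing down it reaches from about 0.3 to 0.75 m from the base axis. Payload 8.5 kg.
Tool frame: the origin (TCP) lies midway between the tips of the shut fingers; the grasp point (between the pads) lies 19 mm behind it (env.tcp_to_grasp is the z of the grasp point in the tool frame, in m); z points along the fingers, y is the line along which they close (so a half turn about z gives the same grasp; the last joint's range is limited). The gripper opens to 85 mm and grips with 20 to 120 N. Pads are 22 mm wide; open, the fingers measure 114 mm over their backs; the gripper's body (76 mm by 85 mm) begins 54 mm behind the grasp point. The pads swing forward as they close: fully open they stand 13 mm farther back than shut.
Start: joints at [-78.111, 21.807, 74.336, -0, 83.858, -12.336], TCP at [0.226, -0.502, 0.231] pointing down, gripper open.
Joint ranges: [-178.18, 178.18], [-50.72, 133.34], [12.68, 142.11], [-81.47, 261.47], [9.98, 163.14], [-165.26, 165.26]. Speed limits (degrees/s): [136.94, 136.94, 180, 180, 180, 180].

INTERFACE

Orientations are given as a 3x3 rotation matrix whose columns are the frame's x, y, z axes.
In Python, from rig import env, imaging, job, models gives the robot as it stands. The module is installed in compiled form; this text tells all that it offers.
- The arm moves only by the tool jog_arm, never from a script. Its argument "plan" is text: rows parted by semicolons, each of 7 numbers parted by spaces: the turn, a rotation vector about the tool's x, y, z in degrees, then the shift along the tool's x, y, z in cm, then the closure in counts, from 0 (fully open) to 255 (shut). In form: rx ry rz x y z claw; .... A call has 1 to 10 rows; each row shifts and turns the commanded pose from where the row before left it, along the tool's axes as they then stand; what a row does not reach is not made up. A row lasts 1/12 s, in which the tool goes at most 41.7 mm and 7.16 degrees, less where a joint would pass 70% of its speed; a pose out of reach is approached as far as the arm can. A call with a gripper value outside its range is refused whole. The fingers move at their own pace and stop on an object; "grip_force" is the grip in N (left out, the last holds). Time passes only in rows, so rows that do not move let the fingers close. It gives the time, the measured TCP pose, the force, the opening and the grip force at its end, in the units of the state.
- env.observe(): the state, without advancing time (a new reading comes with each control period).
- imaging.get_image(name): name is "scene" or "top"; returns a dict with "pixels" (400x640x3 uint8, red, green, blue), "depth" (400x640 float32, m along the optical axis (not along the pixel's ray), 0 where there is no reading), "fov_y" (degrees; the focal length in pixels is half the picture's height over the tangent of half this angle, whatever the lens; pixels are square), "cx", "cy" (the principal point, pixels), "world_from_camera" (4x4, takes a point from camera to world coordinates). Camera axes: x right, y down, z forward; pixel columns grow to the right and rows downward; lengths in m; the calibration is good to about 2 mm. A picture is of the moment at which its call begins.
- job.close_job(): hands the job in; it is judged then, once.
Trained networks look in the newest picture that a camera, given by its name, has taken for a name from the list of things; names that differ only in an ending like _2 or _b are one class to them, and where a whole thing is asked for, a point or a joint stands for the part that bears it (a point fixed in the world has none). Each returns a list of dicts, best first, with "confidence" (0 to 1); they miss things now and then, are a little off and sometimes report something else, mostly with a low value. They report only what shows in the picture. A call takes as long as a camera call.
- models.outline_of(camera, query): "region" (400x640 bool, what is visible of it) and "bbox" ([centre column, centre row, width, height] in pixels, round what is visible of it).
- models.tip_of(camera, query): "at" ([column, row] in pixels: a listed point, or the origin of a listed thing).
The state is a dict: "time_s": time; "q": joint angles; "qvel": joint speeds; "joint_efforts": joint torques, N m; "position": TCP position; "tool_rot": TCP orientation; "ft_force": force on the tool from outside, world axes, zero at the start; "wrist_torque": the same for the moment, N m; "grip_width": finger opening in m; "gripper_force": force on a finger pad.
Only numpy, scipy, OpenCV 4.12 (cv2) and the standard library are available. Lean on these libraries where they do the work, as an engineer would, in place of code of your own. Each camera call takes 0.05 s, during which the arm holds its last target. There are 200 camera calls.

## Working session

There is one attempt and no reset: what is moved stays moved. The work goes in short steps, Python scripts to look and compute and a tool call to move; the robot and the scene stay as the last step left them, time stands still between calls to the robot, and variables do not carry over. Pictures are saved under pics/ and viewed, at most 10 in all, crops included, and the job is handed in when it is done.

Besides the shell and the picture viewer there is one more tool, called as name(argument=value, ...), one argument or row to a line, values as JSON. jog_arm: Moves the arm, as the interface text tells. Its arguments: {"type":"object","properties":{"plan":{"type":"string"},"grip_force":{"type":"number"}},"required":["plan"]}

```bash
mkdir -p pics; cat > h.py <<'E'
import numpy as np, cv2
from rig import env, imaging, job, models
def f(im): return 200/np.tan(np.radians(im["fov_y"]/2))
def pts(im,mask=None):
    d=im["depth"]; m=d>0
    if mask is not None: m&=mask
    v,u=np.nonzero(m); z=d[v,u]; F=f(im)
    P=np.c_[(u-im["cx"])*z/F,(v-im["cy"])*z/F,z,np.ones(len(z))]
    return (P@im["world_from_camera"].T)[:,:3]
def at(im,uv):
    u,v=uv; iu,iv=int(round(u)),int(round(v)); w=im["depth"][iv-2:iv+3,iu-2:iu+3]; z=np.median(w[w>0]); F=f(im)
    return (im["world_from_camera"]@[(u-im["cx"])*z/F,(v-im["cy"])*z/F,z,1])[:3]
E
python3 - <<'E'
from h import *
np.set_printoptions(precision=4,suppress=True)
for c in("scene","top"):
    im=imaging.get_image(c); cv2.imwrite(f"pics/{c}0.png",im["pixels"][:,:,::-1]); np.savez(f"{c}0.npz",**im)
    print(c,im["fov_y"],im["world_from_camera"])
    for n in "lamp socket notch lamphouse lane disc spare_a oil_bottle objective_can beaker wash_bottle screwdriver".split():
        for t in models.tip_of(c,n)[:3]:
            print(n,np.round(t["at"],1),round(t["confidence"],2),at(im,t["at"]))
print(env.observe(), env.tcp_to_grasp)
E
```

```text
scene 45.84178635749689 [[ 0.0207  0.7818 -0.6232  1.2951]
 [ 0.9998 -0.0139  0.0157 -0.0505]
 [ 0.0036 -0.6234 -0.7819  0.9786]
 [ 0.      0.      0.      1.    ]]
lamp [404.7 176.4] 0.77 [0.5334 0.185  0.1105]
lamp [402.2 188.6] 0.7 [0.5333 0.1858 0.0639]
socket [402.4 180.3] 0.64 [0.5335 0.1815 0.0962]
socket [323.5 286.7] 0.6 [ 0.7886 -0.0202  0.0319]
notch [407.6 162.7] 0.74 [0.4933 0.1969 0.1163]
lamphouse [403.4 189.9] 0.85 [0.5336 0.1895 0.059 ]
lane [235.8 206.4] 0.55 [ 0.5374 -0.2403  0.0057]
lane [324.5 184.6] 0.19 [ 0.479  -0.008   0.0197]
disc [234.  209.9] 0.6 [ 0.5485 -0.2441  0.0053]
spare_a [198.6 204.5] 0.94 [ 0.5428 -0.3328  0.0227]
spare_a [267.7 213.2] 0.56 [ 0.584  -0.1532  0.0362]
objective_can [323.  284.4] 0.87 [ 0.7863 -0.0214  0.0383]
objective_can [325.5 186.1] 0.55 [ 0.4814 -0.0053  0.0163]
beaker [287.2 287.7] 0.95 [ 0.8146 -0.0987  0.0787]
wash_bottle [164.6 268.1] 0.68 [ 0.746  -0.376   0.0519]
wash_bottle [234.4 207.4] 0.58 [ 0.5413 -0.2435  0.0066]
screwdriver [327.4 188. ] 0.55 [0.4792 0.0001 0.0057]
top 54.942220357992824 [[-0.0221 -0.9934  0.1126 
[... 833 characters left out ...]
0.0709]
screwdriver [309.8 248.5] 0.96 [ 0.4809 -0.0032  0.0144]
screwdriver [226.3 247.4] 0.67 [0.4885 0.1823 0.1098]
{'time_s': 1.3, 'q': array([-78.1106,  21.8069,  74.3382,   0.0003,  83.8582, -12.3356]), 'qvel': array([ 0.0753, -0.0679,  0.0542,  0.0383,  0.014 , -0.0209]), 'joint_efforts': array([ -0.0001, -44.833 , -23.1464,  -0.0002,   0.0006,  -0.    ]), 'position': array([ 0.2257, -0.5015,  0.2313]), 'tool_rot': array([[ 0.9119,  0.4103, -0.    ],
       [ 0.4103, -0.9119,  0.0001],
       [ 0.    , -0.0001, -1.    ]]), 'ft_force': array([-0.6192, -0.1082, -0.4241]), 'wrist_torque': array([-0.0249,  0.0089,  0.0342]), 'gripper_force': 0.0, 'grip_width': 0.08536112461636976} -0.0187
```

```bash
python3 - <<'E'
import cv2
a=cv2.imread("pics/scene0.png")[100:250,150:480]; b=cv2.imread("pics/top0.png")[160:310,150:480]
import numpy as np
cv2.imwrite("pics/c.png",cv2.resize(np.vstack([a,b]),None,fx=2,fy=2,interpolation=cv2.INTER_CUBIC))
E
```

```text
(no output)
```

View pics/c.png

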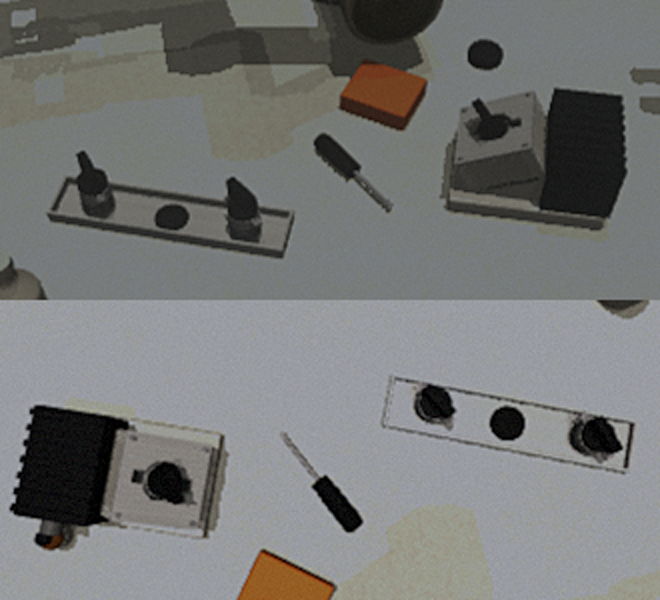

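View pics/top0.png

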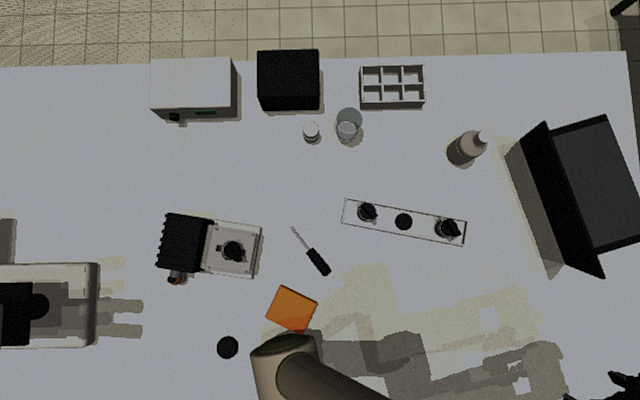

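```bash
cat > fit.py <<'E'
from h import *
np.set_printoptions(precision=4,suppress=True)
def ld(c): return dict(np.load(f"{c}0.npz"))
ims={c:ld(c) for c in("scene","top")}
# plate plane
P=pts(ims["top"]); S=pts(ims["scene"])
def plane(Q,it=60):
    rng=np.random.default_rng(0); best=0
    for _ in range(2000):
        a=Q[rng.choice(len(Q),3)]; n=np.cross(a[1]-a[0],a[2]-a[0]); 
        if np.linalg.norm(n)<1e-9: continue
        n/=np.linalg.norm(n); n*=np.sign(n[2])
        if not .8<n[2]<.95: continue
        k=abs((Q-a[0])@n)<.0015
        if k.sum()>best: best=k.sum(); K=k
    c=Q[K].mean(0); n=np.linalg.svd(Q[K]-c)[2][2]; return c,n*np.sign(n[2]),Q[K]
for nm,A in(("top",P),("scene",S)):
    Q=A[(abs(A[:,0]-.49)<.08)&(abs(A[:,1]-.18)<.09)&(A[:,2]>.03)&(A[:,2]<.14)]
    c,n,K=plane(Q); print(nm,len(K),c,n,np.degrees(np.arccos(n[2])))
    ex=np.array([n[0],n[1],0]);ex/=np.linalg.norm(ex); ex=-ex; X=ex-(ex@n)*n; X/=np.linalg.norm(X); Y=np.cross(n,X)
    uv=np.c_[(K-c)@X,(K-c)@Y].astype(np.float32)
    r=cv2.minAreaRect(uv*1000); print("rect",r); print("X",X,"Y",Y, "ctr",c+r[0][0]/1000*X+r[0][1]/1000*Y)
    # lamp top pts
    h=(Q-c)@n; 
    T=Q[(h>.028)&(h<.04)]
    t=np.c_[(T-c)@X,(T-c)@Y]*1000; t=t[np.linalg.norm(t,axis=1)<45]
    print(len(t)); 
    if len(t)>5: print(cv2.minAreaRect(t.astype(np.float32)), "h",np.percentile(h[h<.06],[95,99]))
# lane
for nm,A in(("top",P),("scene",S)):
    B=A[(abs(A[:,0]-.54)<.1)&(abs(A[:,1]+.24)<.2)&(A[:,2]>.013)&(A[:,2]<.022)]
    print("lane",nm,len(B),cv2.minAreaRect((B[:,:2]*1000).astype(np.float32)))
for c,A in(("top",P),("scene",S)):
    for t in models.outline_of(c,"disc")[:1]:
        d=pts(ims[c],t["region"]); print("disc",c,t["confidence"],d.mean(0),cv2.minAreaRect((d[:,:2]*1000).astype(np.float32)))
    for t in models.outline_of(c,"spare_a")[:3]:
        d=pts(ims[c],t["region"]); d=d[d[:,2]>.078]; 
        if len(d)>3: print("spare",c,t["confidence"],d.mean(0),cv2.minAreaRect((d[:,:2]*1000).astype(np.float32)))
# rectified colour pictures of both, on the grip's top plane and the plate plane
out=[]
for nm in ims:
    im=ims[nm]; Wc=np.linalg.inv(im["world_from_camera"]); F=f(im)
    for off in(0,.035):
        g=np.mgrid[-60:60.1:.4,-60:60.1:.4]/1000
        W=CT=c+r[0][0]/1000*X+r[0][1]/1000*Y
        W=CT+off*n - g[0][...,None]*Y*-1*-1 + g[1][...,None]*X
        C=W@Wc[:3,:3].T+Wc[:3,3]
        out.append(cv2.remap(im["pixels"],(F*C[...,0]/C[...,2]+im["cx"]).astype(np.float32),(F*C[...,1]/C[...,2]+im["cy"]).astype(np.float32),cv2.INTER_CUBIC))
o=np.vstack([np.hstack(out[:2]),np.hstack(out[2:])])
cv2.imwrite("pics/rect.png",cv2.convertScaleAbs(o[:600,:,::-1],alpha=1.6))
E
python3 fit.py
```

```text
top 1041 [0.4835 0.175  0.1017] [-0.0848 -0.4547  0.8866] 27.551843282931525
rect ((-1.6020393371582031, 0.022342681884765625), (100.98127746582031, 99.64949798583984), 0.07466336339712143)
X [0.1626 0.8715 0.4626] Y [-0.983   0.1834  0.    ] ctr [0.4832 0.1736 0.1009]
127
((-5.64396333694458, -0.06801223754882812), (12.729092597961426, 43.72159957885742), 27.2525634765625) h [0.0143 0.0363]
scene 538 [0.4862 0.1766 0.1052] [-0.0869 -0.4729  0.8768] 28.741212832408813
rect ((-3.9158363342285156, 4.3334808349609375), (101.02276611328125, 102.18800354003906), 0.017299406230449677)
X [0.1584 0.8624 0.4809] Y [-0.9835  0.1807  0.    ] ctr [0.4813 0.174  0.1033]
67
((-6.350989818572998, 2.0571365356445312), (11.541552543640137, 44.231300354003906), 26.72498893737793) h [0.0036 0.0357]
lane top 560 ((493.8981628417969, -219.23968505859375), (331.728271484375, 175.18386840820312), 77.84998321533203)
lane scene 668 ((494.51629638671875, -219.60580444335938), (330.7840576171875, 177.14895629882812), 78.14494323730469)
disc top 0.67 [ 0.5439 -0.2409  0.0039] ((543.1611938476562, -241.791015625
[... 227 characters left out ...]
25 -0.2402  0.0065] ((542.8657836914062, -239.73997497558594), (39.99800109863281, 40.26567459106445), 74.56564331054688)
spare scene 0.71 [ 0.5296 -0.3333  0.0911] ((525.663330078125, -334.3794860839844), (45.266197204589844, 12.163006782531738), 28.612546920776367)
spare scene 0.67 [ 0.5721 -0.1425  0.09  ] ((569.3164672851562, -142.7059326171875), (43.02709197998047, 12.965086936950684), 42.53496551513672)Traceback (most recent call last):
  File "fit.py", line 45, in <module>
    W=CT=c+r[0][0]/1000*X+r[0][1]/1000*Y
         ~^~~~~~~~~~~~~~~
numpy._core._exceptions._UFuncNoLoopError: ufunc 'add' did not contain a loop with signature matching types (dtype('<U5'), dtype('float64')) -> None
```

```bash
cat > go.py <<'E'
from h import *
from scipy.spatial.transform import Rotation as R
np.set_printoptions(precision=3,suppress=True)
n=np.array([-.086,-.464,.882]);n/=np.linalg.norm(n)
X=np.array([.0,.0,1.])-n[2]*n; X/=np.linalg.norm(X); Y=np.cross(n,X)
P0=np.array([.483,.171,.1006])
def Rot(a):  # tool pointing along -n, closing line at angle a from X about n
    y=np.cos(np.radians(a))*X+np.sin(np.radians(a))*Y; return np.c_[np.cross(y,-n),y,-n]
def to(p,Rt):
    s=env.observe(); A=s["tool_rot"]
    print("turn",R.from_matrix(A.T@Rt).as_rotvec(degrees=True),"shift after turn, cm",Rt.T@(p-s["position"])*100,"before",A.T@(p-s["position"])*100)
E
python3 - <<'E'
from go import *
for a in(27,207): to(P0+.10*n,Rot(a))
E
sed -i 's/for c,A in(("top",P)/for nm,A in(("top",P)/; s/outline_of(c,/outline_of(nm,/g; s/ims\[c\]/ims[nm]/g' fit.py; python3 fit.py >/dev/null
```

```text
turn [ -21.567   36.09  -167.306] shift after turn, cm [-37.173  44.22   34.936] before [ 48.376 -46.898   4.253]
turn [24.183 14.452  7.569] shift after turn, cm [ 37.173 -44.22   34.936] before [ 48.376 -46.898   4.253]
```

View pics/rect.png

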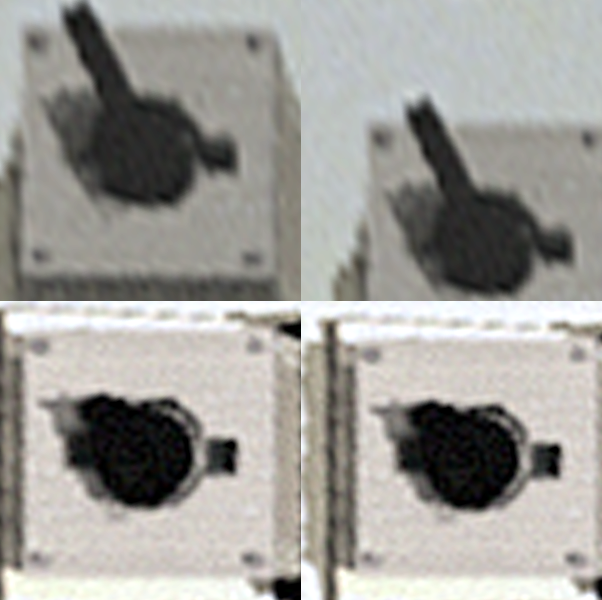

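jog_arm(
  plan="4.84 2.89 1.51 0 0 -0.5 140; 4.84 2.89 1.51 0 0 -0.5 140; 4.84 2.89 1.51 0 0 -0.5 140; 4.84 2.89 1.51 0 0 -0.5 140; 4.84 2.89 1.51 0 0 -0.5 140; 0 0 0 1.8 -2.2 1.7 140; 0 0 0 1.8 -2.2 1.7 140; 0 0 0 1.8 -2.2 1.7 140; 0 0 0 1.8 -2.2 1.7 140; 0 0 0 1.8 -2.2 1.7 140",
  grip_force=30,
)

```text
time_s: 2.53
position: [0.2846, -0.3506, 0.246]
tool_rot: [[0.949, 0.303, 0.086], [0.231, -0.855, 0.464], [0.214, -0.421, -0.882]]
ft_force: [0.3, -0.2, -0.2]
grip_width: 0.0388
gripper_force: 0.0
```

jog_arm(
  plan="0 0 0 1.8 -2.2 1.7 140; 0 0 0 1.8 -2.2 1.7 140; 0 0 0 1.8 -2.2 1.7 140; 0 0 0 1.8 -2.2 1.7 140; 0 0 0 1.8 -2.2 1.7 140; 0 0 0 1.8 -2.2 1.7 140; 0 0 0 1.8 -2.2 1.7 140; 0 0 0 1.8 -2.2 1.7 140; 0 0 0 1.8 -2.2 1.7 140; 0 0 0 1.8 -2.2 1.7 140",
)

```text
time_s: 3.37
position: [0.4032, -0.0418, 0.2275]
tool_rot: [[0.949, 0.303, 0.086], [0.231, -0.855, 0.464], [0.215, -0.42, -0.882]]
ft_force: [1.3, -0.2, -0.4]
grip_width: 0.0385
gripper_force: 0.0
```

```bash
sed -i 's/^P0=.*/P0=np.array([.4826,.1728,.1012])/' go.py; python3 - <<'E'
from go import *
to(P0+.10*n,Rot(207)); s=env.observe(); print(s["time_s"],s["position"],s["q"],s["grip_width"])
E
```

```text
turn [ 0.006 -0.02   0.009] shift after turn, cm [  9.795 -10.637  11.778] before [  9.793 -10.637  11.78 ]
3.3667 [ 0.403 -0.042  0.228] [-39.447  10.027  97.606  24.428  87.148  29.603] 0.03849069322661754
```

jog_arm(
  plan="0 0 0 1.6 -1.7 1.9 140; 0 0 0 1.6 -1.7 1.9 140; 0 0 0 1.6 -1.7 1.9 140; 0 0 0 1.6 -1.7 1.9 140; 0 0 0 1.6 -1.7 1.9 140; 0 0 0 1.6 -1.7 1.9 140; 0 0 0 0 0 0 140; 0 0 0 0 0 0 140",
)

```text
time_s: 4.03
position: [0.4725, 0.12, 0.1902]
tool_rot: [[0.948, 0.306, 0.084], [0.234, -0.854, 0.464], [0.214, -0.421, -0.882]]
ft_force: [0.2, -0.4, -0.8]
grip_width: 0.0385
gripper_force: 0.0
```

```bash
cat > look.py <<'E'
import sys
from go import *
o=[]
for c,w in(("scene",(350,110,440,230)),("top",(180,190,270,310))):
    im=imaging.get_image(c); x0,y0,x1,y1=map(int,sys.argv[2+(c=="top")].split(",")) if len(sys.argv)>2 else w
    o.append(cv2.resize(im["pixels"][y0:y1,x0:x1,::-1],(400,533),interpolation=cv2.INTER_CUBIC))
cv2.imwrite(f"pics/{sys.argv[1]}.png",cv2.convertScaleAbs(np.hstack(o),alpha=1.5))
E
python3 look.py near; python3 - <<'E'
from go import *
to(P0+.10*n,Rot(207)); to(P0+.008*n,Rot(207)); s=env.observe(); print(s["time_s"],s["position"],s["q"],s["grip_width"])
E
```

```text
turn [ 0.004 -0.002  0.021] shift after turn, cm [ 0.279 -0.588  0.482] before [ 0.28  -0.588  0.482]
turn [ 0.004 -0.002  0.021] shift after turn, cm [ 0.279 -0.588  9.682] before [ 0.279 -0.588  9.682]
4.1333 [0.473 0.119 0.191] [-15.234  16.158  96.135  29.51   72.631  48.025] 0.03891167152188758
```

View pics/near.png

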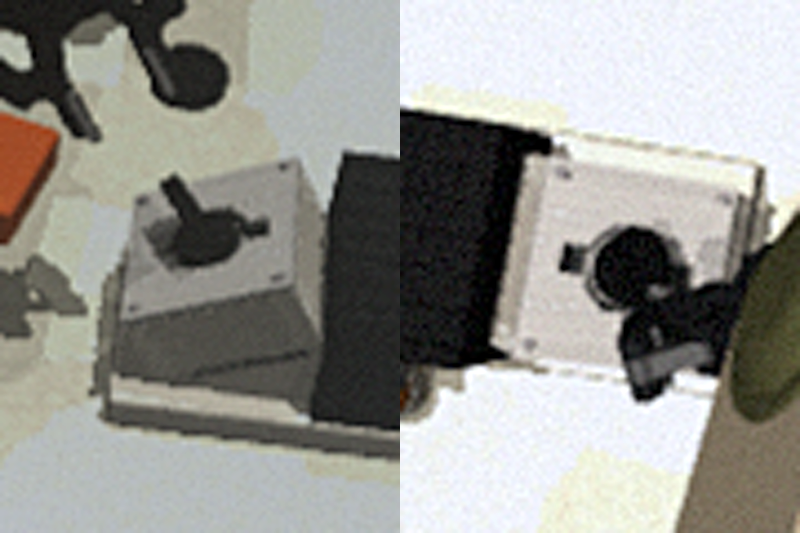

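jog_arm(
  plan="0 0 0 0.28 -0.6 0 140; 0 0 0 0 0 2 140; 0 0 0 0 0 2 140; 0 0 0 0 0 1 140; 0 0 0 0 0 1 140; 0 0 0 0 0 1 140; 0 0 0 0 0 1 140; 0 0 0 0 0 0.6 140; 0 0 0 0 0 0.6 140; 0 0 0 0 0 0 140",
)

```text
time_s: 4.97
position: [0.4813, 0.1678, 0.1117]
tool_rot: [[0.949, 0.303, 0.085], [0.232, -0.855, 0.464], [0.213, -0.421, -0.882]]
ft_force: [-0.4, -0.4, -0.2]
grip_width: 0.0387
gripper_force: 0.0
```

```bash
python3 look.py near2; python3 - <<'E'
from go import *
to(P0+.008*n,Rot(207)); s=env.observe(); print(s["time_s"],s["position"],s["ft_force"],s["grip_width"])
E
```

```text
turn [-0.021 -0.003  0.021] shift after turn, cm [-0.026  0.049  0.456] before [-0.026  0.049  0.456]
5.0667 [0.482 0.167 0.113] [ 0.042  0.507 -0.438] 0.038300569733103015
```

View pics/near2.png

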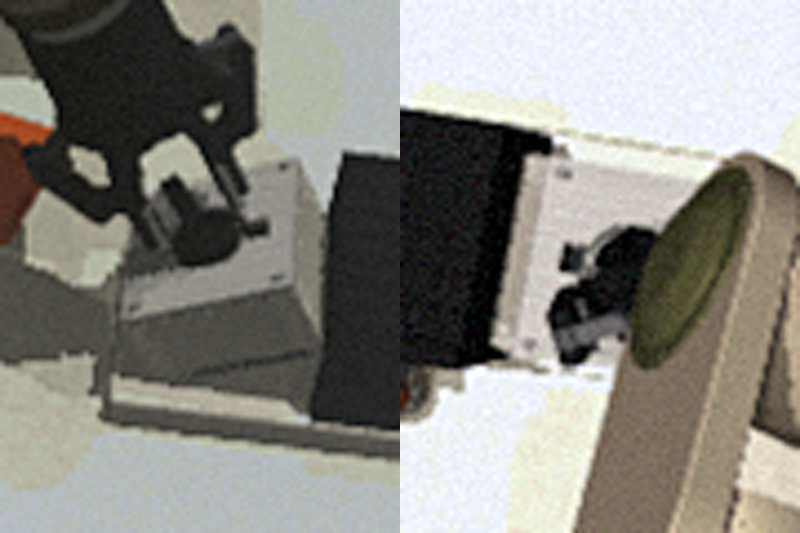

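jog_arm(
  plan="0 0 0 0 0 0.4 140; 0 0 0 0 0 0 180; 0 0 0 0 0 0 200; 0 0 0 0 0 0 210; 0 0 0 0 0 0 220; 0 0 0 0 0 0 230; 0 0 0 0 0 0 240; 0 0 0 0 0 0 240",
  grip_force=30,
)

```text
time_s: 5.73
position: [0.482, 0.1692, 0.109]
tool_rot: [[0.949, 0.304, 0.086], [0.231, -0.855, 0.464], [0.215, -0.42, -0.882]]
ft_force: [-1.1, -2.2, 2.0]
grip_width: 0.0113
gripper_force: 29.5
```

jog_arm(
  plan="0 0 -4 0 0 0 240; 0 0 -4 0 0 0 240; 0 0 -4 0 0 0 240; 0 0 -4 0 0 0 240; 0 0 -4 0 0 0 240; 0 0 0 0 0 0 240",
  grip_force=45,
)

```text
time_s: 6.23
position: [0.4822, 0.1692, 0.1091]
tool_rot: [[0.786, 0.612, 0.087], [0.512, -0.723, 0.464], [0.346, -0.321, -0.882]]
ft_force: [-0.2, -1.7, 2.1]
grip_width: 0.0114
gripper_force: 46.5
```

```bash
cat > st.py <<'E'
from go import *
s=env.observe(); A=s["tool_rot"]
print(s["time_s"],s["position"],"F",s["ft_force"],"Ftool",A.T@s["ft_force"],"Ttool",A.T@s["wrist_torque"],"w",s["grip_width"],"h mm",(s["position"]-P0)@n*1000,"ang",np.degrees(np.arctan2(A[:,1]@Y,A[:,1]@X)),s["q"])
E
python3 st.py
```

```text
6.2333 [0.482 0.169 0.109] F [-0.198 -1.721  2.071] Ftool [-0.318  0.46  -2.641] Ttool [-0.312 -0.177 -0.004] w 0.011419900193231313 h mm 8.670576820873851 ang -132.83808309464513 [ -8.546  23.96  100.846  33.44   58.874  26.225]
```

jog_arm(
  plan="0 0 -4 0 0 0 240; 0 0 -4 0 0 0 240; 0 0 -4 0 0 0 240; 0 0 -4 0 0 0 240; 0 0 -4 0 0 0 240; 0 0 -4 0 0 0 240; 0 0 -4 0 0 0 240; 0 0 -4 0 0 0 240; 0 0 -4 0 0 0 240; 0 0 0 0 0 0 240",
)

```text
time_s: 7.07
position: [0.4819, 0.1694, 0.1092]
tool_rot: [[0.278, 0.957, 0.086], [0.838, -0.286, 0.464], [0.469, -0.057, -0.881]]
ft_force: [-0.9, -0.9, 4.4]
grip_width: 0.0113
gripper_force: 46.7
```

```bash
python3 st.py; python3 look.py turned
```

```text
7.0667 [0.482 0.169 0.109] F [-0.938 -0.943  4.403] Ftool [ 1.013 -0.879 -4.4  ] Ttool [ 0.197 -0.041 -0.086] w 0.01126111493073045 h mm 8.66746018776832 ang -96.95199788728762 [ -8.534  23.95  100.857  33.456  58.909  -9.66 ]
```

View pics/turned.png

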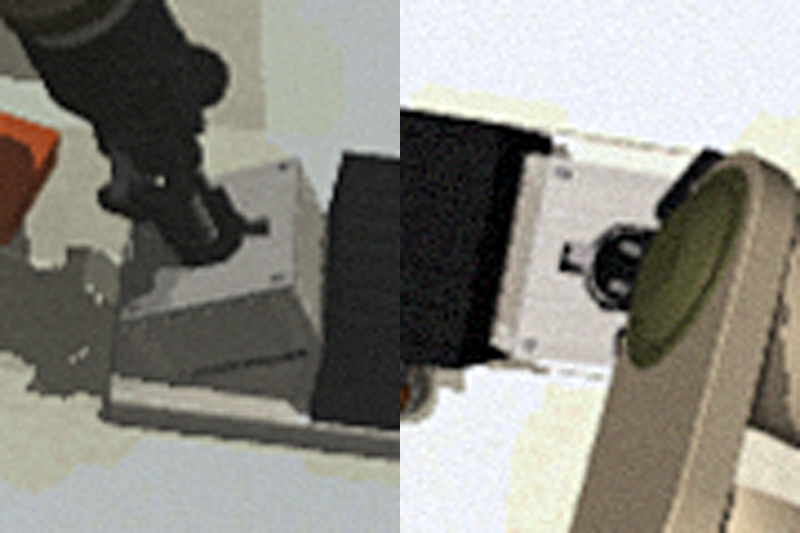

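jog_arm(
  plan="0 0 -2 0 0 0 240; 0 0 -2 0 0 0 240; 0 0 -2 0 0 0 240; 0 0 0 0 0 0 240; 0 0 0 0 0 0 240",
)

```text
time_s: 7.58
position: [0.4818, 0.1694, 0.1092]
tool_rot: [[0.181, 0.98, 0.086], [0.863, -0.2, 0.465], [0.472, -0.01, -0.881]]
ft_force: [-1.9, -1.9, 5.7]
grip_width: 0.0115
gripper_force: 46.9
```

```bash
python3 st.py
```

```text
7.5833 [0.482 0.169 0.109] F [-1.914 -1.89   5.721] Ftool [ 0.725 -1.554 -6.084] Ttool [ 0.296 -0.042 -0.076] w 0.011492383118820877 h mm 8.676579349300463 ang -91.16925024227125 [ -8.535  23.946 100.862  33.452  58.919 -15.441]
```

jog_arm(
  plan="0 0 -1 0 0 0 240; 0 0 -1 0 0 0 240; 0 0 0 0 0 0 240",
)

```text
time_s: 7.83
position: [0.4818, 0.1695, 0.1092]
tool_rot: [[0.146, 0.986, 0.086], [0.869, -0.169, 0.465], [0.472, 0.007, -0.881]]
ft_force: [-2.2, -1.7, 6.5]
grip_width: 0.0112
gripper_force: 47.0
```

```bash
python3 st.py
```

```text
7.8333 [0.482 0.169 0.109] F [-2.195 -1.718  6.473] Ftool [ 1.244 -1.828 -6.691] Ttool [ 0.385 -0.041 -0.042] w 0.01121482246586098 h mm 8.666151826912788 ang -89.13485177228137 [ -8.534  23.944 100.867  33.451  58.921 -17.475]
```

jog_arm(
  plan="0 0 -1 0 0 0 240; 0 0 -1 0 0 0 240; 0 0 -1 0 0 0 240; 0 0 0 0 0 0 240",
)

```text
time_s: 8.17
position: [0.4813, 0.1695, 0.1092]
tool_rot: [[0.095, 0.992, 0.085], [0.877, -0.124, 0.465], [0.472, 0.03, -0.881]]
ft_force: [-3.7, -3.0, 9.2]
grip_width: 0.0112
gripper_force: 47.8
```

```bash
python3 st.py
```

```text
8.1667 [0.481 0.169 0.109] F [-3.702 -2.998  9.174] Ftool [ 1.346 -3.023 -9.793] Ttool [ 0.594 -0.074  0.577] w 0.011237333143346918 h mm 8.67240724631146 ang -86.20864061879644 [ -8.545  23.932 100.903  33.455  58.959 -20.425]
```

jog_arm(
  plan="0 0 1.5 0 0 0 240; 0 0 0 0 0 0 240; 0 0 0 0 0 -0.3 240; 0 0 0 0 0 -0.3 240; 0 0 0 0 0 -0.4 240; 0 0 0 0 0 0 240",
)

```text
time_s: 8.67
position: [0.4807, 0.1647, 0.1181]
tool_rot: [[0.118, 0.989, 0.085], [0.874, -0.144, 0.465], [0.472, 0.02, -0.881]]
ft_force: [-2.7, 1.8, 1.4]
grip_width: 0.011
gripper_force: 46.0
```

```bash
python3 st.py
```

```text
8.6667 [0.481 0.165 0.118] F [-2.703  1.839  1.354] Ftool [ 1.926 -2.914 -0.57 ] Ttool [0.418 0.299 0.058] w 0.010994009433449348 h mm 18.831900277666126 ang -87.53541325291471 [ -9.152  23.006 100.463  32.908  60.351 -18.712]
```

jog_arm(
  plan="0 0 0 0 0 -0.6 240; 0 0 0 0 0 -0.6 240; 0 0 0 0 0 -0.6 240; 0 0 0 0 0 -0.6 240; 0 0 0 0 0 -0.6 240; 0 0 0 0 0 0 240",
)

```text
time_s: 9.17
position: [0.4789, 0.15, 0.1453]
tool_rot: [[0.117, 0.989, 0.088], [0.874, -0.144, 0.463], [0.471, 0.023, -0.882]]
ft_force: [-0.9, 1.6, 0.3]
grip_width: 0.0112
gripper_force: 45.9
```

```bash
python3 st.py; python3 look.py draw
```

```text
9.1667 [0.479 0.15  0.145] F [-0.939  1.56   0.333] Ftool [ 1.411 -1.147  0.347] Ttool [0.105 0.103 0.014] w 0.011154504785005322 h mm 49.76636630396203 ang -87.45385279085697 [-11.036  20.304  98.986  31.478  64.581 -17.82 ]
```

View pics/draw.png

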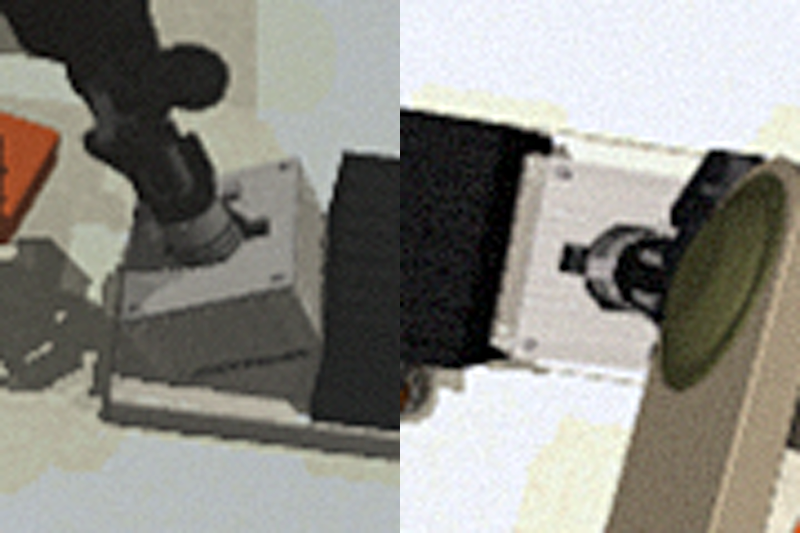

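The lamp's aluminium shaft has come out with the gripper (around pixel (200,235) left, (610,265) right). I'll keep drawing.

jog_arm(
  plan="0 0 0 0 0 -0.6 240; 0 0 0 0 0 -0.6 240; 0 0 0 0 0 -1 240; 0 0 0 0 0 -1 240; 0 0 0 0 0 -1.5 240; 0 0 0 0 0 -1.5 240; 0 0 0 0 0 -1.5 240; 0 0 0 0 0 -1.5 240; 0 0 0 0 0 -1 240; 0 0 0 0 0 0 240",
)

```text
time_s: 10.1
position: [0.4704, 0.1022, 0.2358]
tool_rot: [[0.117, 0.989, 0.089], [0.875, -0.145, 0.462], [0.47, 0.024, -0.882]]
ft_force: [1.3, -0.2, -2.5]
grip_width: 0.0114
gripper_force: 45.9
```

```bash
python3 st.py; cat >> go.py <<'E'
D=np.array([.543,-.2405,.004])
def place(h):  # upright, tool x kept as near as can be to what it is
    A=env.observe()["tool_rot"]; x=A[:,0]*[1,1,0]; x/=np.linalg.norm(x); z=np.array([0,0,-1.])
    to(D+[0,0,h],np.c_[x,np.cross(z,x),z])
E
python3 -c "
from go import *
place(.2)"
```

```text
10.1 [0.47  0.102 0.236] F [ 1.253 -0.16  -2.45 ] Ftool [-1.146  1.204  2.199] Ttool [-0.056 -0.414 -0.01 ] w 0.01135965213734117 h mm 152.4733826496496 ang -87.44486919565794 [-17.376  12.911  92.16   28.396  79.719 -15.739]
turn [  1.541 -28.05   -0.385] shift after turn, cm [-33.006  11.735   3.179] before [-30.624  12.08  -12.39 ]
```

jog_arm(
  plan="0.3 -5.6 -0.1 0 0 0 240; 0.3 -5.6 -0.1 0 0 0 240; 0.3 -5.6 -0.1 0 0 0 240; 0.3 -5.6 -0.1 0 0 0 240; 0.3 -5.6 -0.1 0 0 0 240; 0 0 0 -1.5 0.5 0 240; 0 0 0 -2.5 0.9 0 240; 0 0 0 -2.5 0.9 0 240; 0 0 0 -2.5 0.9 0 240; 0 0 0 -2.5 0.9 0 240",
)

```text
time_s: 10.93
position: [0.4954, -0.0168, 0.2331]
tool_rot: [[0.129, 0.992, -0.003], [0.992, -0.129, 0.003], [0.002, -0.003, -1.0]]
ft_force: [1.1, 1.3, -2.2]
grip_width: 0.0114
gripper_force: 45.7
```

jog_arm(
  plan="0 0 0 -2.5 0.9 0 240; 0 0 0 -2.5 0.9 0 240; 0 0 0 -2.5 0.9 0 240; 0 0 0 -2.5 0.9 0 240; 0 0 0 -2.5 0.9 0 240; 0 0 0 -2.5 0.9 0.3 240; 0 0 0 -2.5 0.9 0.6 240; 0 0 0 -2 0.7 1 240; 0 0 0 0 0 1 240; 0 0 0 0 0 0 240",
)

```text
time_s: 11.77
position: [0.5387, -0.2183, 0.201]
tool_rot: [[0.131, 0.991, -0.007], [0.991, -0.131, 0.006], [0.005, -0.007, -1.0]]
ft_force: [-0.3, 0.9, -1.7]
grip_width: 0.0111
gripper_force: 45.6
```

```bash
python3 st.py; python3 look.py lane 165,130,315,255 340,170,470,280;  python3 -c "
from go import *
place(.2); place(.062)
n=imaging.get_image('scene'); 
for c in ('scene','top'):
    im=imaging.get_image(c)
    for t in models.outline_of(c,'disc')[:2]: print(c,t['confidence'],t['bbox'],pts(im,t['region']).mean(0))
    for t in models.tip_of(c,'lamp')[:3]: print('lamp',c,t['confidence'],t['at'])
"
```

```text
11.7667 [ 0.539 -0.218  0.201] F [-0.313  0.918 -1.657] Ftool [ 0.861 -0.419  1.665] Ttool [0.045 0.015 0.058] w 0.011094671772703912 h mm 264.60525255367077 ang -87.56187753695767 [-33.754  26.436  71.859   0.067  82.202 -26.249]
turn [-0.223 -0.186  0.   ] shift after turn, cm [-2.246  0.665 -0.037] before [-2.246  0.665 -0.047]
turn [-0.223 -0.186  0.   ] shift after turn, cm [-2.246  0.665 13.763] before [-2.291  0.719 13.753]
scene 0.57 [235.2, 209.5, 13.3, 11.4] [ 0.543 -0.24   0.007]
lamp scene 0.81 [241.8, 171.9]
lamp scene 0.38 [407.1, 178.6]
```

View pics/lane.png

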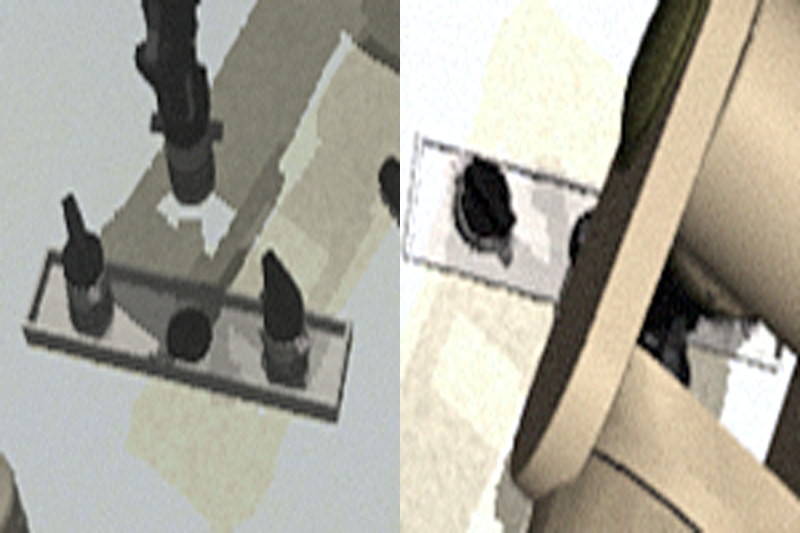

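jog_arm(
  plan="-0.2 -0.2 0 -1.2 0.3 0 240; 0 0 0 -1.1 0.4 0 240; 0 0 0 0 0 0 240; 0 0 0 0 0 1.5 240; 0 0 0 0 0 2 240; 0 0 0 0 0 2.5 240; 0 0 0 0 0 2.5 240; 0 0 0 0 0 2 240; 0 0 0 0 0 1.5 240; 0 0 0 0 0 0 240",
)

```text
time_s: 13.05
position: [0.5423, -0.2417, 0.0808]
tool_rot: [[0.13, 0.991, -0.004], [0.992, -0.13, 0.002], [0.002, -0.004, -1.0]]
ft_force: [0.2, 0.2, -3.4]
grip_width: 0.0112
gripper_force: 45.6
```

```bash
python3 st.py; python3 -c "
from go import *
place(.062)"; python3 look.py low 165,130,315,255 340,170,470,280
```

```text
13.05 [ 0.542 -0.242  0.081] F [ 0.246  0.188 -3.384] Ftool [0.212 0.234 3.383] Ttool [ 0.005  0.075 -0.035] w 0.011184791988040352 h mm 169.17543280010466 ang -87.4479982646586 [-35.422  34.373  79.28   -0.035  66.615 -27.936]
turn [-0.252 -0.097  0.   ] shift after turn, cm [0.129 0.051 1.482] before [0.127 0.058 1.482]
```

View pics/low.png

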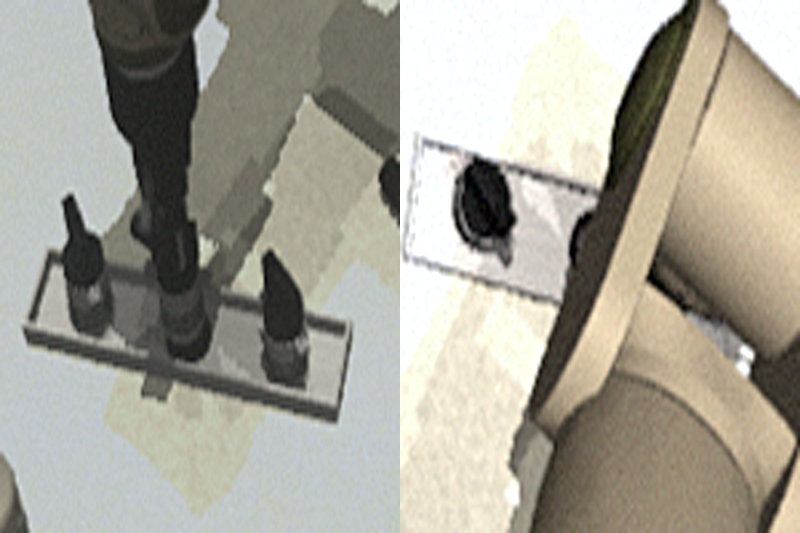

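jog_arm(
  plan="-0.2 0 0 0.1 0 0.4 240; 0 0 0 0 0 0.4 240; 0 0 0 0 0 0.3 240; 0 0 0 0 0 0.1 240; 0 0 0 0 0 0.1 240; 0 0 0 0 0 0 240; 0 0 0 0 0 0 240",
)

```text
time_s: 13.73
position: [0.5439, -0.2412, 0.0712]
tool_rot: [[0.129, 0.992, 0.004], [0.992, -0.129, -0.002], [-0.001, 0.005, -1.0]]
ft_force: [0.3, -0.4, -2.1]
grip_width: 0.0111
gripper_force: 45.8
```

jog_arm(
  plan="0 0 0 0 0 0.1 240; 0 0 0 0 0 0 240; 0 0 0 0 0 0 240",
)

```text
time_s: 13.98
position: [0.5438, -0.2411, 0.0701]
tool_rot: [[0.129, 0.992, 0.004], [0.992, -0.129, -0.002], [-0.001, 0.005, -1.0]]
ft_force: [0.1, -0.1, -2.2]
grip_width: 0.0111
gripper_force: 45.8
```

jog_arm(
  plan="0 0 0 0 0 0.1 240; 0 0 0 0 0 0.1 240; 0 0 0 0 0 0.1 240; 0 0 0 0 0 0 240; 0 0 0 0 0 0 240",
)

```text
time_s: 14.4
position: [0.5438, -0.2411, 0.067]
tool_rot: [[0.129, 0.992, 0.004], [0.992, -0.129, -0.002], [-0.001, 0.004, -1.0]]
ft_force: [-0.5, 0.6, -1.5]
grip_width: 0.0117
gripper_force: 45.8
```

jog_arm(
  plan="0 0 0 0 0 0.1 240; 0 0 0 0 0 0 240; 0 0 0 0 0 0 240",
)

```text
time_s: 14.65
position: [0.5438, -0.2411, 0.066]
tool_rot: [[0.129, 0.992, 0.004], [0.992, -0.129, -0.002], [-0.001, 0.004, -1.0]]
ft_force: [-0.0, -0.1, -1.1]
grip_width: 0.0111
gripper_force: 45.8
```

jog_arm(
  plan="0 0 0 0 0 0.1 240; 0 0 0 0 0 0 240; 0 0 0 0 0 0 240",
)

```text
time_s: 14.9
position: [0.544, -0.2413, 0.0658]
tool_rot: [[0.129, 0.992, 0.005], [0.992, -0.129, -0.002], [-0.002, 0.005, -1.0]]
ft_force: [-1.7, 0.9, 5.2]
grip_width: 0.0113
gripper_force: 46.7
```

jog_arm(
  plan="0 0 0 0 0 0.1 240; 0 0 0 0 0 0 240; 0 0 0 0 0 0 240",
)

```text
time_s: 15.15
position: [0.5441, -0.2414, 0.0657]
tool_rot: [[0.129, 0.992, 0.006], [0.992, -0.129, -0.003], [-0.002, 0.006, -1.0]]
ft_force: [-2.9, 0.4, 13.2]
grip_width: 0.0112
gripper_force: 48.0
```

jog_arm(
  plan="0 0 0 0 0 -0.1 240; 0 0 0 0 0 0 240; 0 0 0 0 0 0 215; 0 0 0 0 0 0 200; 0 0 0 0 0 0 180; 0 0 0 0 0 0 160; 0 0 0 0 0 0 140; 0 0 0 0 0 0 140; 0 0 0 0 0 0 140; 0 0 0 0 0 0 140",
  grip_force=20,
)

```text
time_s: 15.98
position: [0.5438, -0.2411, 0.065]
tool_rot: [[0.129, 0.992, 0.004], [0.992, -0.129, -0.002], [-0.001, 0.004, -1.0]]
ft_force: [-1.5, -0.5, -0.4]
grip_width: 0.0387
gripper_force: 0.0
```

jog_arm(
  plan="0 0 0 0 0 -0.5 140; 0 0 0 0 0 -1 140; 0 0 0 0 0 -2 140; 0 0 0 0 0 -2.5 140; 0 0 0 0 0 -2.5 140; 0 0 0 0 0 -2.5 140; 0 0 0 0 0 -2.5 140; 0 0 0 0 0 -2 140; 0 0 0 0 0 0 140; 0 0 0 0 0 0 140",
)

```text
time_s: 16.82
position: [0.5433, -0.2409, 0.2217]
tool_rot: [[0.129, 0.992, 0.007], [0.992, -0.129, -0.003], [-0.003, 0.007, -1.0]]
ft_force: [0.3, 0.3, -1.0]
grip_width: 0.0385
gripper_force: 0.0
```

```bash
python3 st.py;  python3 look.py end 165,130,315,255 340,170,470,280
```

```text
16.8167 [ 0.543 -0.241  0.222] F [ 0.337  0.289 -1.026] Ftool [0.333 0.289 1.028] Ttool [ 0.011 -0.009 -0.051] w 0.03850981215024324 h mm 292.9770267589409 ang -87.09558997778628 [-35.343  26.486  68.247   0.063  84.837 -27.922]
```

View pics/end.png

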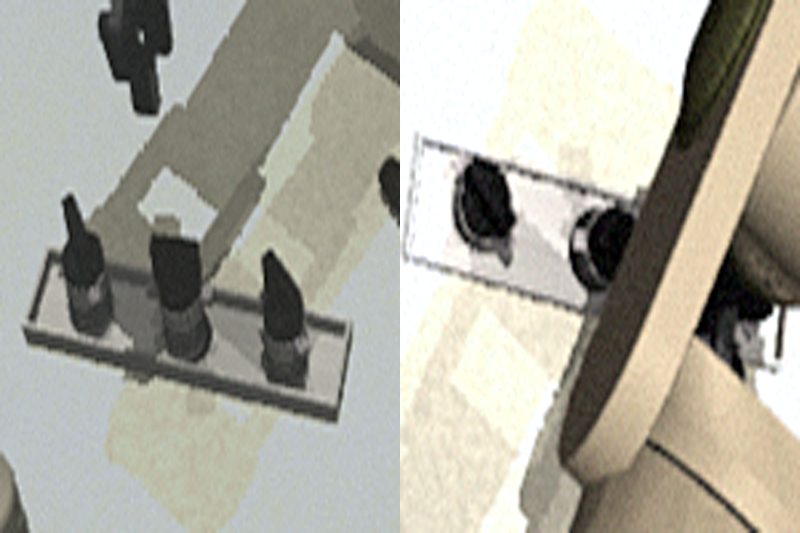

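The lamp stands upright in the middle place (left view, about (185,300)). It is released, the gripper is clear above it, and both spares are undisturbed.

```bash
python3 -c "
from rig import job
print(job.close_job())"
```

```text
the job is handed in; nothing more can be done
None
```

The lamp was turned to its stop, drawn out and set down upright over the disc in the lane, then released; the last picture shows both spares standing, and the job is handed in (no verdict came back).

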